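# Index the dial-marking head by one division and ease its laser guard shut

## Robot

A 6-joint arm with a two-finger parallel gripper is mounted at the origin on a cart in front of the work surface, level with it; the furniture and walls round the work are solid. World frame = base frame: x ahead of the robot, y to its left, z up, the work surface at z = 0. Lengths are in m, angles in rad, forces in N, time in s.
With the tool pointing down it reaches from about 0.375 to 0.9 m from the base axis. Payload 3.1 kg.
Tool frame: the origin (TCP) lies between the finger pads; the fingertips stand 8 mm ahead of it and the grasp point (between the pads) lies 11 mm behind it; z points along the fingers, y is the line along which they close (so a half turn about z gives the same grasp; the last joint's range is limited). The gripper opens to 85 mm and grips with 20 to 120 N. Pads are 22 mm wide; open, the fingers measure 114 mm over their backs; the gripper's body (76 mm by 85 mm) begins 54 mm behind the grasp point. The pads swing forward as they close: fully open they stand 13 mm farther back than shut.
Start: joints at [-1.391, 0.527, 1.433, -0, 1.181, -0.178], TCP at [0.219, -0.585, 0.239] pointing down, gripper open.
Joint ranges: [-3.08, 3.08], [-0.75, 2.2], [0.22, 2.44], [-1.43, 4.57], [0, 2.65], [-2.85, 2.85]. Speed limits (rad/s): [2.79, 2.79, 3.14, 3.14, 3.14, 3.14].

## Interface

Orientations are given as a unit quaternion [x, y, z, w].
In Python, from station import readout, cams, sign_off gives the robot as it stands.
- The arm moves only by the tool send_rows, never from a script. Its argument "commands" is text: rows parted by semicolons, each of 5 numbers parted by spaces: the finger opening in mm, from 0 to 85.4, then the shift along the tool's x, y, z each as a share of 0.02 m, from -1 to 1, then the turn about the tool's z as a share of 4 degrees, from -1 to 1. In form: grip dx dy dz spin; .... A call has 1 to 20 rows; each row shifts and turns the commanded pose from where the row before left it, along the tool's axes as they then stand; what a row does not reach is not made up. A row lasts 1/12 s, in which the tool goes at most 41.7 mm and 7.16 degrees, less where a joint would pass 70% of its speed; a pose out of reach is approached as far as the arm can. A call with a number of a shift or a turn outside -1 to 1 is refused whole. A call with a gripper value outside its range is refused whole. The fingers move at their own pace and stop on an object; "grip_force" is the grip in N (left out, the last holds). Time passes only in rows, so rows that do not move let the fingers close. It gives the time, the measured TCP pose, the force, the opening and the grip force at its end, in the units of the state.
- readout.sense(): the state, without advancing time (a new reading comes with each control period).
- cams.snapshot(name): name is "side" or "top"; returns a dict with "pixels" (480x640x3 uint8, red, green, blue), "intrinsics" (3x3 intrinsics, pixels), "dist" ([k1, k2, p1, p2, k3] as OpenCV has them; the pictures are not rectified), "eye" and "rotation" of the camera in the world. Camera axes: x right, y down, z forward; pixel columns grow to the right and rows downward; lengths in m; the calibration is good to about 2 mm. A picture is of the moment at which its call begins. There is no depth.
- sign_off(): hands the job in; it is judged then, once.
The state is a dict: "t": time; "q": joint angles; "qd": joint speeds; "tau": joint torques, N m; "tcp_pos": TCP position; "tool_rot": TCP orientation; "force": force on the tool from outside, world axes, zero at the start; "ft_torque": the same for the moment, N m; "finger_gap": opening from 0.0 (shut) to 1.0 (fully open); "gripper_force": force on a finger pad.
Only numpy, scipy, OpenCV 4.12 (cv2) and the standard library are available. Lean on these libraries where they do the work, as an engineer would, in place of code of your own. Each camera call takes 0.05 s, during which the arm holds its last target. There are 200 camera calls.

## Task

The rotary laser-marking fixture is set for its next pass by indexing it one division. With the amber guard still up, wind the worm handwheel by its black crank knob, clockwise seen from above, until the red line on the drum stands at the pointer, then take the guard by its red ball knob and ease it down against its spring, under control all the way, until it is fully shut. Do not let the guard snap shut, and leave the other things on the bench as they are.

Things in the scene. Friction and masses are not known exactly. Their poses are not given: they have to be found in the camera images.
- fixture: marking fixture, screwed down: dark base 150 x 224 mm; blue headstock (99 mm high, deck sloping to the front) on its own +y half, white open-topped enclosure on its -y half. Origin: middle of the underside; own z up, x from front to back (front faces the robot at yaw 0), y along the work spindle. All is below 0.16 m but the raised guard, whose knob stands 0.25 m high
- crank_grip (a point): middle of the upper half of the black crank knob (14 mm thick, 36 mm long, 23 mm of it below this point) on the aluminium handwheel, 57 mm across, of the worm shaft. The knob spins freely on its pin and stands parallel to the shaft, which leans 25 degrees from upright toward the fixture's front (-x)
- crank_centre (a point): point on the handwheel's axis level with crank_grip: crank_grip runs round it on a circle of 22 mm radius, in a plane square to the tilted shaft (unit axis in the fixture's own x, y, z: -0.423, 0, 0.906). 40 turns make one turn of the drum, so 3 1/3 turns to a division; clockwise seen from above moves it on. Turns without end, drag 0.04 to 0.05 N m, stays where it is left
- drum (a joint): angle of the graduated aluminium drum, 68 mm across, on the horizontal spindle; rad. About 0 (-0.1 to 0.1) at the start; 0.524: red line at the pointer. Grows as the handwheel turns clockwise (its upper side comes to the front). The drive has lost motion: the handwheel may turn up to 1.2 rad before the drum follows, so watch the drum. It cannot be pushed by hand
- pointer (a point): tip of the black pointer, fixed to the enclosure wall over the front upper side of the drum's rim; about 1 mm off the rim
- red_line (a point): point on the rim of the drum in the middle of the red line (3 mm wide), level with the pointer tip along the spindle; it starts behind and above the pointer, about 18 mm away along the rim, and lies under the pointer tip when the drum reads 0.524
- guard (a joint): angle of the amber guard, rad: 0 raised to its back stop, as it starts; 2.2 fully shut on the sloping top (its stop). Over-centre spring strut: up to about 0.4 it goes back and stays up; beyond 0.5 spring and weight drive it shut, with 0.2 N m (1.5 N at the ball knob) from 1.0 on, and it slams if let go
- guard_knob (a point): centre of the red ball knob, 23 mm across, on a 30 mm stem of 7 mm in the middle of the guard's free edge; moves with the guard on an arc of 129 mm radius round guard_hinge, in the fixture's own x-z plane; shut, it lies in front of the enclosure about 68 mm above the bench, 23 mm before the front wall
- guard_hinge (a point): middle of the guard's hinge axis, at the top of the enclosure's back wall (120 mm high); the axis lies along the fixture's own y; raising the guard lifts its front edge up and back
- rinse_jar: bystander: glass jar with a white lid, 69 mm across, 129 mm high; origin under its middle
- solder_reel: bystander: reel of solder, about 86 x 62 mm, 35 mm high; origin under its middle
- parts_tray: bystander: blue divided tray, 66 x 110 x 22 mm; origin under its middle
- screwdriver: bystander: red-handled screwdriver, 160 mm long, lying; origin under its middle
- scriber: bystander: scriber, 118 mm long, lying; origin under its middle
- blank_1: bystander: brass dial blank, disc 52 mm across, 4 mm thick, lying flat; origin under its middle
- blank_2: bystander: another such blank

How it is judged:
On the way:
1. the red line stands at the pointer (drum within 0.04 rad of 0.524) while the guard is still up (below 1.0 rad) (value of joint drum between 0.484 and 0.564 rad and value of joint guard below 1 rad), for 0.2 s.
At the end, for the whole second after the job is handed in: the red line stands at the pointer (drum between 0.484 and 0.564 rad, that is within 1.4 mm at its rim), and at rest, and the guard is fully shut (above 2.16 rad) (value of joint drum between 0.484 and 0.564 rad and value of joint guard above 2.16 rad and velocity of joint drum between -0.02 and 0.02 rad/s); the robot touches nothing.
It fails at once if the guard snaps shut: it falls faster than 2.5 rad/s while still more than 0.12 rad open (velocity of joint guard above 2.5 rad/s and value of joint guard below 2.08 rad).
It fails at once if a bystander is moved by more than 30 mm (distance of any of rinse_jar, solder_reel, parts_tray, screwdriver, scriber, blank_1, blank_2 from where it was at the start of the episode above 0.03 m).
It also fails if it takes over 64 s, if anything falls off the work surface, if the arm or the gripper's body presses on something with over 40 N, if the wrist force passes 120 N, or if a joint passes its speed limit or range.

## Working session

There is one attempt and no reset: what is moved stays moved. The work goes in short steps, Python scripts to look and compute and a tool call to move; the robot and the scene stay as the last step left them, time stands still between calls to the robot, and variables do not carry over. Pictures are saved under pics/ and viewed, at most 10 in all, crops included, and the job is handed in when it is done.

Besides the shell and the picture viewer there is one more tool, called after "Request:" as name(argument=value, ...) on one line, values as JSON. send_rows: Moves the arm, as the interface text tells. Its arguments: {"type":"object","properties":{"commands":{"type":"string"},"grip_force":{"type":"number"}},"required":["commands"]}

```bash
ls; mkdir -p pics; python3 - <<'E'
from station import readout,cams
import cv2,numpy as np
for n in("side","top"):
    s=cams.snapshot(n);cv2.imwrite(f"pics/{n}0.png",s["pixels"][:,:,::-1]);print(n,s["intrinsics"],s["dist"],s["eye"],s["rotation"])
    np.savez(f"{n}0.npz",**s)
print(readout.sense())
E
```

```text
pics
side [[483.28112154   0.         318.9694875 ]
 [  0.         483.28112154 241.05278423]
 [  0.           0.           1.        ]] [0.01461625 0.         0.         0.         0.        ] [0.08300992 0.9033874  0.76260774] [-0.20601361  0.84144657 -0.48834379  0.10510192]
top [[592.95817612   0.         323.7678959 ]
 [  0.         592.95817612 232.41206936]
 [  0.           0.           1.        ]] [0.05535146 0.         0.         0.         0.        ] [0.44214469 0.00572039 1.49992497] [-0.70582011  0.70724363 -0.03343256  0.02250944]
{'t': 0.1, 'q': array([-1.39049502e+00,  5.28386877e-01,  1.43380180e+00, -1.69627211e-05,
        1.18140857e+00, -1.78496940e-01]), 'qd': array([ 7.47952338e-04, -2.51831657e-03, -2.54828718e-03,  2.53732998e-05,
       -5.62781797e-04, -3.58693302e-04]), 'tau': array([ 1.37986440e-04, -4.43305743e+01, -1.78586644e+01, -2.16460016e-04,
        3.87683103e-03, -4.47581300e-06]), 'tcp_pos': array([ 0.21937569, -0.58454477,  0.23841427]), 'tool_rot': array([ 9.83950019e-01,  1.78441461e-01, -8.74748273e-06, -1.00228855e-03]), 'force': array([-0.31762491, -0.87322674, -0.53369136]), 'ft_torque': array([0.01786927, 0.00872129, 0.00245869]), 'gripper_force': 0.0, 'finger_gap': 1.003247015272939}
```

View pics/side0.png

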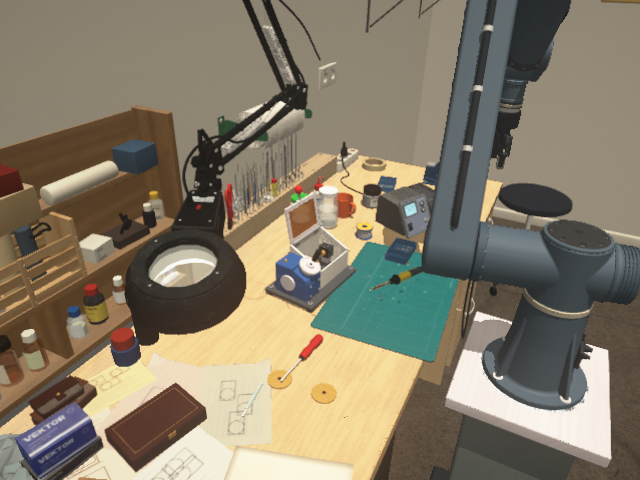

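View pics/top0.png

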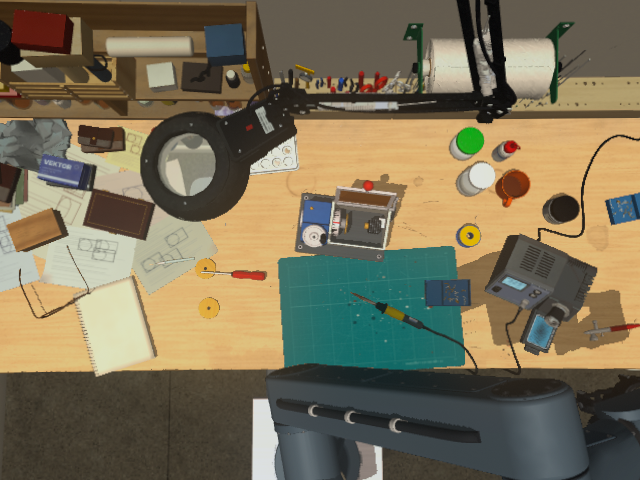

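```bash
python3 - <<'E'
import cv2,numpy as np
a=cv2.imread("pics/side0.png")[180:310,255:365];b=cv2.imread("pics/top0.png")[172:268,285:410]
a=cv2.resize(a,None,fx=4.2,fy=4.2,interpolation=cv2.INTER_CUBIC)
b=cv2.resize(b,None,fx=6,fy=6,interpolation=cv2.INTER_CUBIC)
cv2.imwrite("pics/sc.png",a);cv2.imwrite("pics/tc.png",b);print(a.shape,b.shape)
E
cat > h.py <<'E'
import numpy as np,cv2
from scipy.spatial.transform import Rotation as R
def load(n): return dict(np.load(n))
def ray(s,u,v):
    p=cv2.undistortPoints(np.array([[[u,v]]],float),s["intrinsics"],s["dist"])[0,0]
    return s["eye"],R.from_quat(s["rotation"]).apply([p[0],p[1],1.])
def plane(s,u,v,z):
    e,d=ray(s,u,v);return e+d*(z-e[2])/d[2]
def tri(s1,p1,s2,p2):
    A=[];b=[]
    for s,p in((s1,p1),(s2,p2)):
        e,d=ray(s,*p);d=d/np.linalg.norm(d);M=np.eye(3)-np.outer(d,d);A.append(M);b.append(M@e)
    x,r,_,_=np.linalg.lstsq(np.vstack(A),np.hstack(b),rcond=None);return x,float(np.sqrt(r[0]) if len(r) else 0)
def proj(s,P):
    r=R.from_quat(s["rotation"]).inv();rv=r.as_rotvec();t=-r.apply(s["eye"])
    return cv2.projectPoints(np.atleast_2d(np.array(P,float)),rv,t,s["intrinsics"],s["dist"])[0][:,0]
E
```

```text
(546, 462, 3) (576, 750, 3)
```

View pics/sc.png

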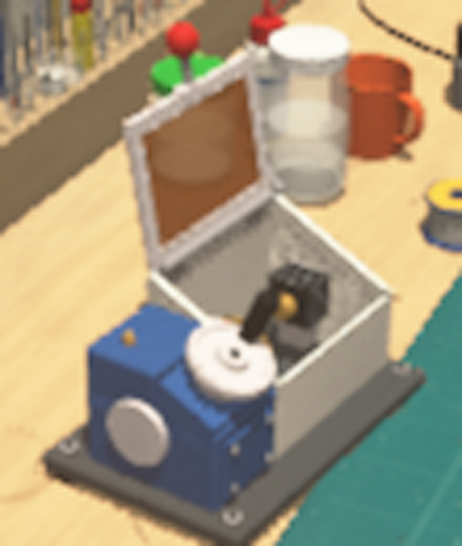

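View pics/tc.png

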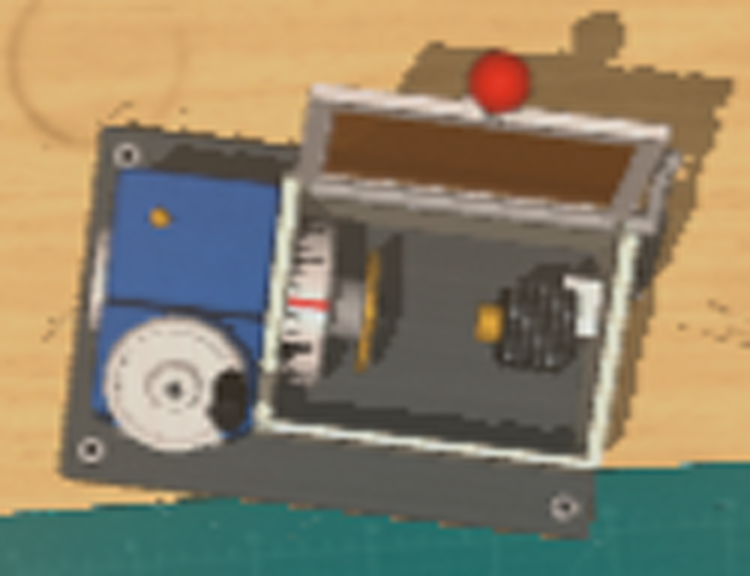

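Top crop shows the white wheel centre at (172,387), black crank knob at (228,398), red line at (308,303), pointer near (298,350), guard ball (499,81). The side crop shows the ball at (182,38), wheel hub at (235,352), and the knob at (260,312).

```bash
cat > loc.py <<'E'
from h import *
t=load("top0.npz");s=load("side0.npz")
T=lambda u,v:(285+(u+.5)/6-.5,172+(v+.5)/6-.5); S=lambda u,v:(255+(u+.5)/4.2-.5,180+(v+.5)/4.2-.5)
c=[plane(t,*T(*p),.012) for p in((100,125),(62,478),(588,537))]
d=c[1]-c[2];print("base",c,np.linalg.norm(d),np.linalg.norm(c[0]-c[1]))
yaw=np.arctan2(-d[0],d[1]);print("yaw deg",np.degrees(yaw))
mid=(c[0]+c[2])/2;Rz=R.from_euler("z",yaw)
F=lambda P:Rz.inv().apply(np.array(P)-[mid[0],mid[1],0])
W=lambda P:Rz.apply(P)+[mid[0],mid[1],0]
if __name__=="__main__":
    print("origin",mid)
    for n,a,b in(("hub",(172,387),(235,352)),("knobtop",(230,385),(272,295)),("ball",(499,81),(182,38)),("wallFL top",(262,425),(282,380)),("wallFR",(597,463),(390,295)),("wallBL",(291,183),(155,275))):
        x,r=tri(t,T(*a),s,S(*b));print(n,x.round(4),"res",round(r,4),"fix",F(x).round(4))
    for n in "ts":
        im={"t":t,"s":s}[n]["pixels"].astype(int);m=((im[...,0]>130)&(im[...,1]<70)&(im[...,2]<70)).astype(np.uint8)
        k,_,st,ce=cv2.connectedComponentsWithStats(m);print([(st[i,4],ce[i].round(2)) for i in range(1,k) if st[i,4]>2])
    im=t["pixels"];print(im[215:237,330:341,0]);print(im[215:237,330:341,1])
E
python3 loc.py
```

```text
base [array([0.6616591, 0.0392424, 0.012    ]), array([0.51281693, 0.0550762 , 0.012     ]), array([ 0.48772598, -0.16489569,  0.012     ])] 0.22139826584296848 0.14968200223812272
yaw deg -6.50728286589816
origin [ 0.57469254 -0.06282665  0.012     ]
hub [0.5414 0.008  0.1161] res 0.0029 fix [-0.0411  0.0666  0.1161]
knobtop [ 0.5355 -0.0162  0.1448] res 0.0099 fix [-0.0442  0.0419  0.1448]
ball [ 0.6408 -0.1083  0.2503] res 0.0021 fix [ 0.0709 -0.0376  0.2503]
wallFL top [ 0.5282 -0.0282  0.0797] res 0.0038 fix [-0.0502  0.0292  0.0797]
wallFR [ 0.514  -0.1624  0.0732] res 0.0024 fix [-0.049  -0.1058  0.0732]
wallBL [ 0.6212 -0.0384  0.1219] res 0.0022 fix [0.0434 0.0295 0.1219]
[(np.int32(15), array([360.87,  72.53])), (np.int32(7), array([377.  ,  72.71])), (np.int32(6), array([328. ,  77.5])), (np.int32(61), array([380.69,  81.2 ])), (np.int32(37), array([365.14,  86.86])), (np.int32(15), array([332.4,  88.6])), (np.int32(90), array([510.42, 146.39])), (np.int32(3), array([507., 174.])), (np.int32(74), array([520.65, 176.58])), (np.int32(78), array([367.77, 185.13])), (np.int32(
[... 2010 characters left out ...]
 221 138  89  84  81  81  97  99  90  92]
 [198 220 142 195 193 186 187 161 127  95  92]
 [207 220 143 116 168 215 223 223 223 144  91]
 [210 191 188 213 193 214 223 223 221 140  91]
 [213 183 203 210 210 214 218 221 197 122 123]
 [222 173 164 132 157 199 210 213 187 113 103]
 [221 140 175 197 199 200 199 204 151  84  63]
 [219 129  51  68  74 105 114 183 133  72  63]
 [188 102  49  58  73  77 103 179 129  71  64]
 [192 106  60  80 167 190 193 196 119  61  63]
 [220 134  97 158 177 180 182 185 114  63  62]
 [187 116 116 107 151 167 170 153  94  64  65]
 [114  80  66  71  94 121 132 135  91  66  85]
 [110  73  62  94 124 116 134 113  94  91  91]
 [ 93  65  58  60  65  74  98  94  89  89  90]]
```

```bash
python3 - <<'E'
from loc import *
x,r=tri(t,T(228,415),s,S(272,297));print("top",F(x),r)
x,r=tri(t,T(228,380),s,S(248,340));print("bot",F(x),r)
ax=np.array([-.423,0,.906]);v=np.array([.906,0,.423]);hub=np.array([-.0411,.0666,.1161])
for lift in(.017,.021,.025):
  C=hub+lift*ax
  for ph in(-.3,0,.3):
    k=C+.022*(np.array([0,-np.cos(ph),0])+np.sin(ph)*v)
    P=[W(k+q*ax) for q in(.013,-.023)]
    a=proj(t,P);b=proj(s,P)
    print(lift,ph,((a-[285,172])*6).round(0).tolist(),((b-[255,180])*4.2).round(0).tolist())
E
```

```text
base [array([0.6616591, 0.0392424, 0.012    ]), array([0.51281693, 0.0550762 , 0.012     ]), array([ 0.48772598, -0.16489569,  0.012     ])] 0.22139826584296848 0.14968200223812272
yaw deg -6.50728286589816
top [-0.05144662  0.0439028   0.14639272] 0.0027581919487401226
bot [-0.03572829  0.04505621  0.11139087] 0.0031653673211776583
0.017 -0.3 [[221.0, 439.0], [224.0, 405.0]] [[277.0, 309.0], [254.0, 348.0]]
0.017 0 [[225.0, 424.0], [228.0, 390.0]] [[270.0, 301.0], [247.0, 340.0]]
0.017 0.3 [[224.0, 408.0], [227.0, 374.0]] [[260.0, 295.0], [238.0, 334.0]]
0.021 -0.3 [[220.0, 443.0], [224.0, 409.0]] [[280.0, 305.0], [257.0, 344.0]]
0.021 0 [[225.0, 427.0], [228.0, 394.0]] [[272.0, 297.0], [249.0, 336.0]]
0.021 0.3 [[224.0, 411.0], [227.0, 378.0]] [[263.0, 291.0], [240.0, 330.0]]
0.025 -0.3 [[220.0, 447.0], [223.0, 413.0]] [[282.0, 300.0], [259.0, 339.0]]
0.025 0 [[224.0, 431.0], [227.0, 397.0]] [[275.0, 292.0], [252.0, 332.0]]
0.025 0.3 [[223.0, 415.0], [227.0, 382.0]] [[266.0, 286.0], [243.0, 325.0]]
```

```bash
sed -i 's/^d=c\[1\]-c\[2\];print.*/d=c[1]-c[2]/; s/;print("yaw deg".*$//' loc.py
cat > go.py <<'E'
from loc import *
from station import readout
ax=np.array([-.423,0,.906]);v=np.array([.906,0,.423]);C=np.array([-.0491,.0666,.1333])
def G(ph,up=.0045): # grasp point; ph from -y, positive toward +v
    return C+.022*(np.array([0,-np.cos(ph),0])+np.sin(ph)*v)+up*ax
def state():
    q=readout.sense();r=R.from_quat(q["tool_rot"]);x=r.as_matrix()
    return q,r,F(q["tcp_pos"])+[0,0,.011],np.degrees(np.arctan2(x[1,0],x[0,0])-yaw)
def to(g):  # fixture-frame grasp target -> units in tool axes now
    q,r,p,a=state();return (r.inv().apply(Rz.apply(np.array(g)-p))/.02).round(2)
E
python3 -c "
from go import *
q,r,p,a=state();print('spin units',a/4,p)
r2=R.from_euler('z',yaw)*R.from_euler('x',np.pi)
print('after spin, to hover',(r2.inv().apply(Rz.apply(G(.15)+[0,0,.12]-p))/.02).round(2),G(.15))"
```

```text
spin units 6.766314739098223 [-0.29390165 -0.55862481  0.24941427]
after spin, to hover [ 12.29 -30.17  -0.47] [-0.0480249   0.04484704  0.13876767]
```

Request:
send_rows(commands="40 0 0 -0.4 0.967;40 0 0 -0.4 0.967;40 0 0 -0.4 0.967;40 0 0 -0.4 0.967;40 0 0 -0.4 0.967;40 0 0 -0.4 0.967;40 0 0 -0.4 0.967;40 0.4 -1 0 0;40 0.4 -1 0 0;40 0.4 -1 0 0;40 0.4 -1 0 0;40 0.4 -1 0 0;40 0.4 -1 0 0;40 0.4 -1 0 0;40 0.4 -1 0 0;40 0.4 -1 0 0;40 0.4 -1 0 0;40 0.4 -1 0 0;40 0.4 -1 0 0;40 0.4 -1 0 0", grip_force=30)

```text
t: 1.77
tcp_pos: [0.3525, -0.3374, 0.295]
tool_rot: [0.998, -0.057, -0.0, -0.0]
force: [-0.2, -0.2, 1.0]
finger_gap: 0.467
gripper_force: 0.0
```

Request:
send_rows(commands="40 0.4 -1 0 0;40 0.4 -1 0 0;40 0.4 -1 0 0;40 0.4 -1 0 0;40 0.4 -1 0 0;40 0.4 -1 0 0;40 0.4 -1 0 0;40 0.4 -1 0 0;40 0.4 -1 0 0;40 0.4 -1 0 0;40 0.4 -1 0 0;40 0.4 -1 0 0;40 0.4 -1 0 0;40 0.4 -1 0 0;40 0.4 -1 0 0;40 0.4 -1 0 0;40 0.3 -0.5 0 0;40 0 0 0 0")

```text
t: 3.27
tcp_pos: [0.5238, -0.0245, 0.295]
tool_rot: [0.998, -0.055, 0.0, -0.0]
force: [-0.5, 0.0, 0.0]
finger_gap: 0.473
gripper_force: 0.0
```

```bash
python3 -c "
from go import *
q,r,p,a=state();print(q['t'],a,p,q['force'],q['finger_gap'],to(G(.15)))"
```

```text
3.2667 0.15113298044053522 [-0.05491657  0.03233921  0.30600415] [-0.46633348  0.03617661  0.00744665] 0.4730866951633867 [ 0.34 -0.62  8.36]
```

Request:
send_rows(commands="40 0.34 -0.62 0.4 0;40 0 0 1 0;40 0 0 1 0;40 0 0 1 0;40 0 0 1 0;40 0 0 1 0;40 0 0 0 0;40 0 0 0 0")

```text
t: 3.93
tcp_pos: [0.5301, -0.0152, 0.1865]
tool_rot: [0.998, -0.057, -0.002, -0.0]
force: [-0.4, -0.6, 1.5]
finger_gap: 0.466
gripper_force: 0.0
```

```bash
python3 -c "
from go import *
from station import cams
q,r,p,a=state();print(q['t'],a,p,q['force'],to(G(.15)))
c=cams.snapshot('side')['pixels'][180:310,255:365,::-1]
cv2.imwrite('pics/s1.png',cv2.resize(c,None,fx=4.2,fy=4.2,interpolation=cv2.INTER_CUBIC))"
```

```text
3.9333 -0.060887043808907 [-0.04968171  0.04223707  0.19754763] [-0.36718771 -0.57722843  1.4852938 ] [ 0.09 -0.13  2.94]
```

View pics/s1.png

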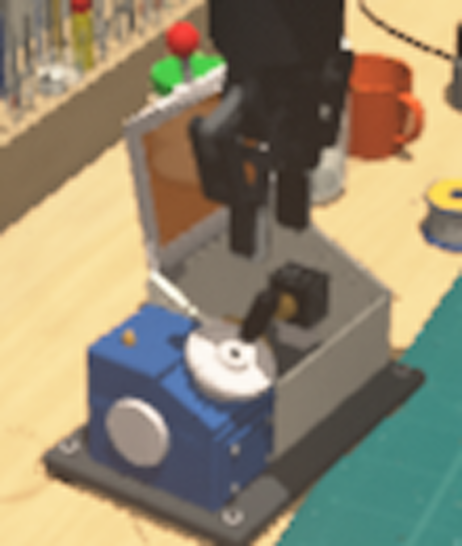

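The fingers straddle the knob from directly above: tips at about (245,250) and (290,225), knob top at (272,297). Descending and gripping.

Request:
send_rows(commands="40 0.09 -0.13 0.74 0;40 0 0 0.74 0;40 0 0 0.73 0;40 0 0 0.73 0;40 0 0 0 0;10 0 0 0 0;10 0 0 0 0;10 0 0 0 0;10 0 0 0 0;10 0 0 0 0;10 0 0 0 0", grip_force=30)

```text
t: 4.9
tcp_pos: [0.5345, -0.0134, 0.1302]
tool_rot: [0.998, -0.057, 0.002, 0.001]
force: [-1.6, -5.1, 5.9]
finger_gap: 0.148
gripper_force: 29.6
```

```bash
python3 -c "
from go import *
q,r,p,a=state();print(q['t'],a,p,q['force'],q['gripper_force'],q['finger_gap'],to(G(.15)))
for ph0 in (.15,):
  rows=[]
  for i in range(20):
    d=(G(ph0-(i+1)*.314159)-G(ph0-i*.314159))/.02;rows.append('10 %.3f %.3f %.3f 0'%(d[0],-d[1],-d[2]))
  print(';'.join(rows))"
```

```text
4.9 0.02285096540375234 [-0.04557879  0.04451453  0.14121368] [-1.62227519 -5.13230144  5.93089213] 29.636170864105225 0.14770090738371386 [-0.12 -0.02  0.12]
10 -0.312 -0.002 0.146 0;10 -0.296 -0.109 0.138 0;10 -0.251 -0.204 0.117 0;10 -0.181 -0.280 0.085 0;10 -0.094 -0.328 0.044 0;10 0.002 -0.344 -0.001 0;10 0.098 -0.327 -0.046 0;10 0.185 -0.277 -0.086 0;10 0.254 -0.200 -0.118 0;10 0.297 -0.104 -0.139 0;10 0.312 0.002 -0.146 0;10 0.296 0.109 -0.138 0;10 0.251 0.204 -0.117 0;10 0.181 0.280 -0.085 0;10 0.094 0.328 -0.044 0;10 -0.002 0.344 0.001 0;10 -0.098 0.327 0.046 0;10 -0.185 0.277 0.086 0;10 -0.254 0.200 0.118 0;10 -0.297 0.104 0.139 0
```

Request:
send_rows(commands="10 -0.31 0 0.15 0;10 -0.3 -0.11 0.14 0;10 -0.25 -0.2 0.12 0;10 -0.18 -0.28 0.08 0;10 -0.09 -0.33 0.04 0;10 0 0 0 0")

```text
t: 5.4
tcp_pos: [0.5122, 0.0103, 0.1185]
tool_rot: [0.998, -0.057, -0.0, -0.0]
force: [-3.3, 0.5, 5.3]
finger_gap: 0.148
gripper_force: 29.8
```

```bash
cat > st.py <<'E'
from go import *
import sys
ph=float(sys.argv[1]);q,r,p,a=state()
d=p-C;print(round(q['t'],2),"ang %.1f"%a,"p",p.round(4),"Ffix",Rz.inv().apply(q['force']).round(1),"grip",q['gripper_force'],round(q['finger_gap'],3),"phase",round(float(np.arctan2(d@v,-d[1])),3),"r",round(float(np.hypot(d@v,d[1])),4),"along",round(float(d@ax),4),"miss",(p-G(ph)).round(4))
E
python3 st.py -1.42
```

```text
5.4 ang 0.0 p [-0.0704  0.0656  0.1295] Ffix [-3.4  0.1  5.3] grip 29.825930893421173 0.148 phase -1.522 r 0.0209 along 0.0055 miss [0.0003 0.0023 0.0013]
```

Tracking well with low forces. Finish the turn.

Request:
send_rows(commands="10 0 -0.34 0 0;10 0.1 -0.33 -0.05 0;10 0.18 -0.28 -0.09 0;10 0.25 -0.2 -0.12 0;10 0.3 -0.1 -0.14 0;10 0 0 0 0")

```text
t: 5.9
tcp_pos: [0.5338, 0.0306, 0.1272]
tool_rot: [0.998, -0.056, 0.001, 0.002]
force: [-2.7, -8.9, 6.5]
finger_gap: 0.151
gripper_force: 30.2
```

```bash
python3 st.py -2.99
```

```text
5.9 ang 0.1 p [-0.0512  0.0882  0.1382] Ffix [-1.7 -9.2  6.5] grip 30.191046595573425 0.151 phase 3.133 r 0.0216 along 0.0053 miss [ 0.0028 -0.0002  0.0022]
```

Request:
send_rows(commands="10 0.31 0 -0.15 0;10 0.3 0.11 -0.14 0;10 0.25 0.2 -0.12 0;10 0.18 0.28 -0.08 0;10 0.09 0.33 -0.04 0;10 0 0 0 0")

```text
t: 6.4
tcp_pos: [0.5521, 0.011, 0.1369]
tool_rot: [0.998, -0.057, -0.001, -0.0]
force: [-4.1, -0.1, 5.3]
finger_gap: 0.153
gripper_force: 30.0
```

```bash
python3 st.py -4.56
```

```text
6.4 ang -0.0 p [-0.0308  0.0708  0.1479] Ffix [-4.1 -0.6  5.3] grip 30.010885298252106 0.153 phase 1.753 r 0.0231 along 0.0055 miss [0.0005 0.0008 0.0013]
```

Request:
send_rows(commands="10 0 0.34 0 0;10 -0.1 0.33 0.05 0;10 -0.18 0.28 0.09 0;10 -0.25 0.2 0.12 0;10 -0.3 0.1 0.14 0;10 0 0 0 0")

```text
t: 6.9
tcp_pos: [0.5345, -0.0135, 0.1301]
tool_rot: [0.998, -0.056, 0.002, 0.001]
force: [-3.8, -4.2, 9.2]
finger_gap: 0.147
gripper_force: 30.3
```

```bash
python3 st.py -6.13
```

```text
6.9 ang 0.0 p [-0.0455  0.0444  0.1411] Ffix [-3.3 -4.6  9.2] grip 30.267478823661804 0.147 phase 0.288 r 0.0231 along 0.0056 miss [ 0.0025 -0.0004  0.0023]
```

Request:
send_rows(commands="10 -0.31 0 0.15 0;10 -0.3 -0.11 0.14 0;10 -0.25 -0.2 0.12 0;10 -0.18 -0.28 0.08 0;10 -0.09 -0.33 0.04 0;10 0 -0.34 0 0;10 0.1 -0.33 -0.05 0;10 0.18 -0.28 -0.09 0;10 0.25 -0.2 -0.12 0;10 0.3 -0.1 -0.14 0;10 0.31 0 -0.15 0;10 0.3 0.11 -0.14 0;10 0.25 0.2 -0.12 0;10 0.18 0.28 -0.08 0;10 0.09 0.33 -0.04 0;10 0 0.34 0 0;10 -0.1 0.33 0.05 0;10 -0.18 0.28 0.09 0;10 -0.25 0.2 0.12 0;10 -0.3 0.1 0.14 0")

```text
t: 8.57
tcp_pos: [0.5362, -0.0133, 0.1308]
tool_rot: [0.998, -0.057, 0.004, 0.001]
force: [-2.9, -3.2, 13.0]
finger_gap: 0.151
gripper_force: 30.8
```

Request:
send_rows(commands="10 -0.31 0 0.15 0;10 -0.3 -0.11 0.14 0;10 -0.25 -0.2 0.12 0;10 -0.18 -0.28 0.08 0;10 -0.09 -0.33 0.04 0;10 0 -0.34 0 0;10 0.1 -0.33 -0.05 0;10 0.18 -0.28 -0.09 0;10 0.25 -0.2 -0.12 0;10 0.3 -0.1 -0.14 0;10 0.31 0 -0.15 0;10 0.3 0.11 -0.14 0;10 0.25 0.2 -0.12 0;10 0.18 0.28 -0.08 0;10 0.09 0.33 -0.04 0;10 0 0.34 0 0;10 -0.1 0.33 0.05 0;10 -0.18 0.28 0.09 0;10 -0.25 0.2 0.12 0;10 -0.3 0.1 0.14 0")

```text
t: 10.23
tcp_pos: [0.5361, -0.0133, 0.1308]
tool_rot: [0.998, -0.057, 0.004, 0.001]
force: [-2.4, -2.2, 12.4]
finger_gap: 0.151
gripper_force: 30.9
```

Request:
send_rows(commands="10 0 0 0 0;40 0 0 0 0;40 0 0 0 0;40 0 0 0 0;40 0 0 -0.5 0;40 0 0 -1 0;40 0 0 -1 0;40 0 -1 -1 0;40 0 -1 -1 0;40 0 -1 -1 0;40 0 -1 0 0;40 0 -1 0 0;40 0 -1 0 0;40 0 -1 0 0;40 0 -1 0 0;40 0 -1 0 0;40 0 -1 0 0;40 0 0 0 0")

```text
t: 11.73
tcp_pos: [0.5562, 0.1902, 0.239]
tool_rot: [0.998, -0.055, 0.001, -0.001]
force: [1.0, -0.2, 0.6]
finger_gap: 0.469
gripper_force: 0.0
```

```bash
python3 -c "
from go import *
from station import cams
print(state()[0]['t'],state()[2])
s=cams.snapshot('top');np.savez('top1.npz',**s)
c=s['pixels'][172:268,285:410,::-1]
cv2.imwrite('pics/t1.png',cv2.resize(c[30:78,25:85],None,fx=12,fy=12,interpolation=cv2.INTER_CUBIC))
R0=t['pixels'].astype(int);R1=s['pixels'].astype(int)
for A in(R0,R1):
  w=np.clip(A[212:240,332:341,0]-A[212:240,332:341,1]-25,0,None);print(w.sum(),[(332+i,round((w[:,i]*np.arange(212,240)).sum()/w[:,i].sum(),2)) for i in range(9) if w[:,i].sum()>20])
print(R1[215:240,330:341,0]);print(R1[215:240,330:341,1])
"
```

```text
11.7333 [-0.04701433  0.24930373  0.25004132]
898 [(333, np.float64(221.82)), (334, np.float64(221.85)), (335, np.float64(222.08)), (336, np.float64(222.08)), (337, np.float64(222.26)), (338, np.float64(222.42)), (339, np.float64(222.46))]
1152 [(332, np.float64(227.94)), (333, np.float64(228.03)), (334, np.float64(228.19)), (335, np.float64(228.37)), (336, np.float64(228.44)), (337, np.float64(228.47)), (338, np.float64(228.47))]
[[ 99 213 230 153 126 198 215 211 183 203 131]
 [156 221 229 156 111 169 215 220 216 214 131]
 [164 223 210 155 211 226 227 226 223 195 115]
 [191 227 203 156 178 193 224 231 229 203 126]
 [208 230 193 167 183 223 231 231 230 195 123]
 [209 230 161 208 226 227 226 226 229 186 121]
 [210 230 158 147 157 157 134 149 219 166 111]
 [209 230 154 209 228 229 230 230 230 167 112]
 [213 230 153 177 197 224 230 230 230 149 100]
 [221 229 214 225 230 230 230 230 230 155 103]
 [222 209 203 221 226 229 230 230 229 151 104]
 [223 201 189 136 128 216 230 230 210 131 140]
 [230 189 197 207 224 230 230 229 206 125 115]
 [230 151 197 220 207 222 226 214 162  94  68]
 [228 1
[... 986 characters left out ...]
 204 192 216 223 226 230 232 230 148  97]
 [224 196 182 127 116 210 226 228 210 129 132]
 [232 185 163 167 203 214 217 219 192 117 109]
 [231 149  60  48  54  81  84  82  88  71  63]
 [228 137  50  69 108 121 109  94  72  64  65]
 [200 108  46  50  73  80 188 214 139  72  64]
 [205 113  56  89 178 201 204 207 122  62  64]
 [229 149  84 136 178 191 194 197 120  65  65]
 [174 116 121 140 167 177 180 163 100  65  67]
 [120  91  81 116 111  89 127 146  99  67  90]
 [109  69  61  75 128 147 153 123  98  95  95]
 [ 97  67  61  64  70  82 104 102  95  94  95]
 [ 95  67  64  64  64  64  64  85  95  95  95]
 [ 94  62  65  65  64  64  64  65  88  94  93]
 [138  64  64  64  64  65  65  64  65  64  65]]
```

View pics/t1.png

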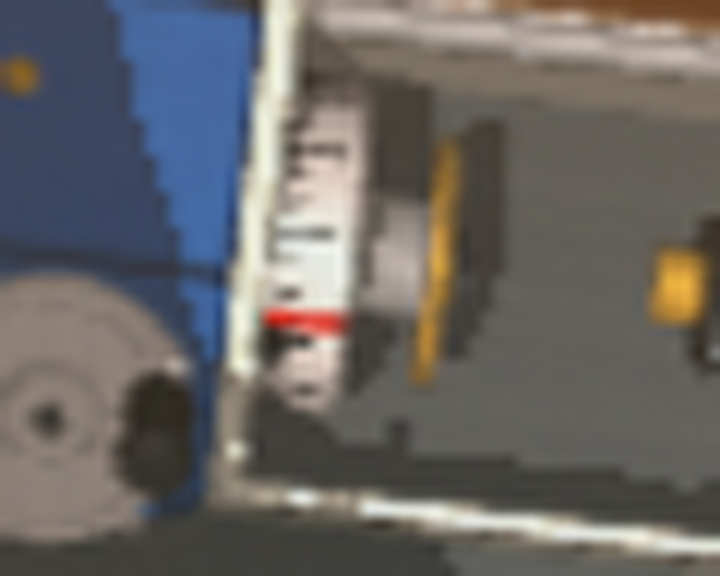

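Red line is at rows ~228.4, pointer tip at row ~230.0 (col 335): about 0.13 rad of drum still missing; crank knob is where I left it. Regrasp by reversing the retreat and wind on ¾ turn.

Request:
send_rows(commands="40 0 1 0 0;40 0 1 0 0;40 0 1 0 0;40 0 1 0 0;40 0 1 0 0;40 0 1 0 0;40 0 1 0 0;40 0 1 1 0;40 0 1 1 0;40 0 1 1 0;40 0 0 0 0")

```text
t: 12.7
tcp_pos: [0.5305, -0.0154, 0.1756]
tool_rot: [0.998, -0.059, -0.003, 0.0]
force: [-0.1, -0.2, -0.2]
finger_gap: 0.464
gripper_force: 0.0
```

```bash
python3 -c "
from go import *
q,r,p,a=state();print(p,a,(r.inv().apply(np.array([.5361,-.0133,.1308])-q['tcp_pos'])/.02).round(2))"
```

```text
[-0.04932016  0.04207868  0.18658106] -0.2357625286961255 [ 0.28 -0.14  2.24]
```

Request:
send_rows(commands="40 0.15 -0.1 0.75 0;40 0 0 0.75 0;40 0 0 0.75 0;40 0 0 0 0;10 0 0 0 0;10 0 0 0 0;10 0 0 0 0;10 0 0 0 0;10 0 0 0 0")

```text
t: 13.45
tcp_pos: [0.5375, -0.011, 0.1349]
tool_rot: [0.998, -0.057, 0.002, 0.001]
force: [-1.0, -2.1, 4.6]
finger_gap: 0.149
gripper_force: 30.2
```

Request:
send_rows(commands="10 -0.31 0 0.15 0;10 -0.3 -0.11 0.14 0;10 -0.25 -0.2 0.12 0;10 -0.18 -0.28 0.08 0;10 -0.09 -0.33 0.04 0;10 0 -0.34 0 0;10 0.1 -0.33 -0.05 0;10 0.18 -0.28 -0.09 0;10 0.25 -0.2 -0.12 0;10 0.3 -0.1 -0.14 0;10 0.31 0 -0.15 0;10 0.3 0.11 -0.14 0;10 0.25 0.2 -0.12 0;10 0.18 0.28 -0.08 0;10 0.09 0.33 -0.04 0;10 0 0 0 0")

```text
t: 14.78
tcp_pos: [0.5493, 0.0126, 0.1391]
tool_rot: [0.998, -0.057, -0.008, -0.0]
force: [-11.0, -2.7, -6.4]
finger_gap: 0.146
gripper_force: 30.1
```

```bash
python3 st.py 1.75
```

```text
14.78 ang -0.0 p [-0.0338  0.072   0.1501] Ffix [-10.6  -4.   -6.4] grip 30.09110927581787 0.146 phase 1.825 r 0.0217 along 0.0088 miss [-0.0024  0.0015  0.0036]
```

Request:
send_rows(commands="40 0 0 0 0;40 0 0 0 0;40 0 0 0 0;40 0 0 -0.5 0;40 0 0 -1 0;40 0 0 -1 0;40 0 -1 -1 0;40 0 -1 -1 0;40 0 -1 -1 0;40 0 -1 0 0;40 0 -1 0 0;40 0 -1 0 0;40 0 -1 0 0;40 0 -1 0 0;40 0 -1 0 0;40 0 -1 0 0;40 0 0 0 0")

```text
t: 16.2
tcp_pos: [0.5794, 0.2152, 0.2532]
tool_rot: [0.998, -0.055, 0.002, -0.002]
force: [-0.3, -0.4, 0.9]
finger_gap: 0.47
gripper_force: 0.0
```

```bash
cat > look.py <<'E'
import sys
from go import *
from station import cams
n=sys.argv[1]
print(state()[0]['t'],state()[2])
s=cams.snapshot('top');np.savez(n+'.npz',**s)
cv2.imwrite('pics/%s.png'%n,cv2.resize(s['pixels'][202:250,305:365,::-1],None,fx=12,fy=12,interpolation=cv2.INTER_CUBIC))
R1=s['pixels'].astype(int)
print(R1[224:236,331:341,0]);print(R1[224:236,331:341,1])
E
python3 look.py t2
```

```text
16.2 [-0.02687224  0.2767859   0.2641973 ]
[[229 214 222 226 230 231 231 231 155 103]
 [211 207 152 131 217 231 231 230 153 106]
 [203 221 228 229 230 231 231 211 133 141]
 [191 154 184 195 225 231 231 208 127 117]
 [153 205 227 226 229 230 230 173  96  69]
 [139  56 111 151 206 210 207 142  80  69]
 [110  53  65  85  89 198 221 147  78  69]
 [116  67  86 199 222 224 224 136  66  69]
 [152 113 155 200 213 217 218 132  68  68]
 [132 110 175 194 196 203 181 108  67  70]
 [112  95 132 144 147 177 165 101  71  94]
 [100  80  96 122 110 127 109  77  93 100]]
[[230 210 223 229 232 234 234 234 155  96]
 [206 199 144 121 219 233 233 231 150  99]
 [198 212 222 221 225 229 229 209 128 131]
 [187 143 168 180 212 222 225 198 119 109]
 [150 188 211 208 214 216 217 160  89  65]
 [138  50  70 110 151 160 161 117  74  64]
 [108  48  58  77  81  80  72  63  64  65]
 [114  61  78 181 204 206 181 104  63  66]
 [150 103 141 182 193 197 199 121  65  65]
 [125 100 159 176 179 184 166 101  65  68]
 [105  88 121 133 135 162 151  94  68  90]
 [ 94  74  88 112 101 116 101  73  90  97]]
```

View pics/t2.png

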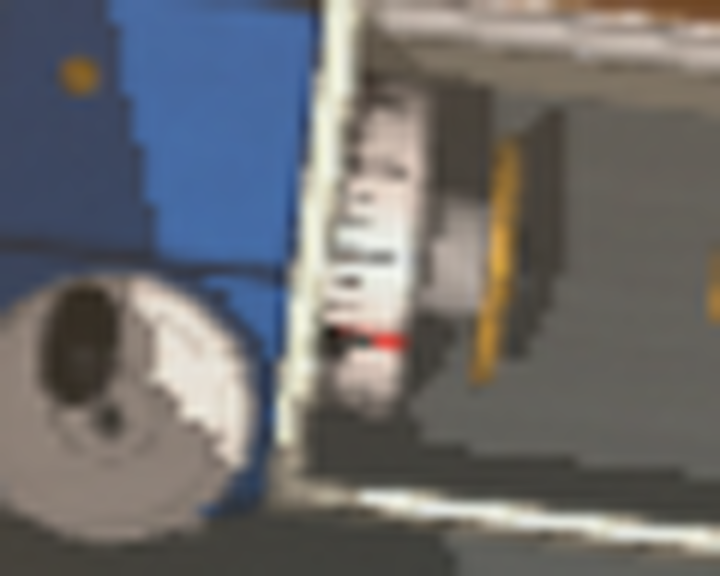

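Knob now at the wheel's upper left; red line (cols 335–338, row ~229.7) is level with the pointer tip (row ~229.8, cols 332–335; tip parallax ~0.2 px). Drum is set within tolerance. Now the guard.

Request:
send_rows(commands="40 0 0 -1 0;40 0 0 -1 0;40 0 0 -1 0;40 0 0.7 -0.6 0;40 0.35 1 0 0;40 0.35 1 0 0;40 0.35 1 0 0;40 0.35 1 0 0;40 0.35 1 0 0;40 0.35 1 0 0;40 0.35 1 0 0;40 0.35 1 0 0;40 0.35 1 0 0;40 0.35 1 0 0;40 0.35 1 0 0;40 0.35 1 0 0;40 0.35 1 0 0;40 0.35 1 0 0;40 0 1 0 0;40 0 0 0 0", grip_force=25)

```text
t: 17.92
tcp_pos: [0.6392, -0.1176, 0.3236]
tool_rot: [0.998, -0.059, -0.0, 0.002]
force: [0.2, 0.3, 0.2]
finger_gap: 0.464
gripper_force: 0.0
```

```bash
python3 -c "
from go import *
q,r,p,a=state();print(q['t'],a,p,to([.0709,-.0376,.248]))
x,e=tri(t,(367.77,185.13),s,(297.93,189.03));print(F(x),e)"
```

```text
17.9167 -0.29399597845604875 [ 0.07029119 -0.04707515  0.33460069] [ 0.03 -0.49  4.33]
[ 0.07097944 -0.03776581  0.24922049] 0.0020320075296205702
```

Request:
send_rows(commands="40 0.03 -0.45 0.3 0;40 0 0 1 0;40 0 0 1 0;40 0 0 1 0;40 0 0 0.98 0;40 0 0 0 0;40 0 0 0 0")

```text
t: 18.5
tcp_pos: [0.6407, -0.1016, 0.2369]
tool_rot: [0.998, -0.056, -0.002, -0.001]
force: [-0.1, 0.1, 0.7]
finger_gap: 0.469
gripper_force: 0.0
```

```bash
python3 -c "
from go import *
from station import cams
q,r,p,a=state();print(q['t'],a,p,q['force'],to([.0709,-.0376,.2485]))
c=cams.snapshot('side')['pixels'][150:280,245:355,::-1]
cv2.imwrite('pics/s2.png',cv2.resize(c,None,fx=4.2,fy=4.2,interpolation=cv2.INTER_CUBIC))"
```

```text
18.5 0.044508649150009745 [ 0.0699614  -0.03108478  0.24786946] [-0.05051532  0.13325578  0.70991461] [ 0.05  0.33 -0.03]
```

View pics/s2.png

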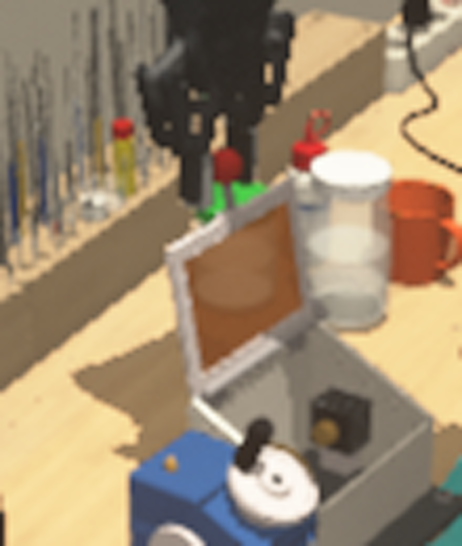

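The ball (228,165) sits between the fingers at (190,180) and (240,160). Centre and close.

Request:
send_rows(commands="40 0.05 0.33 0 0;40 0 0 0 0;15 0 0 0 0;15 0 0 0 0;15 0 0 0 0;15 0 0 0 0;15 0 0 0 0;15 0 0 0 0")

```text
t: 19.22
tcp_pos: [0.6427, -0.1095, 0.2393]
tool_rot: [0.998, -0.057, 0.001, 0.0]
force: [-0.0, 2.1, 5.4]
finger_gap: 0.249
gripper_force: 24.4
```

```bash
cat > arc.py <<'E'
from go import *
q,r,p,a=state();print(q['t'],a,p,Rz.inv().apply(q['force']),q['gripper_force'],q['finger_gap'])
b0=np.radians(102.3);N=36
def P(i):
    b=b0-2.22*i/N;return .129*np.array([-np.cos(b),np.sin(b)])
print([tuple(((P(i+1)-P(i))/.02*[1,-1]).round(2)) for i in range(N)])
E
python3 arc.py
```

```text
19.2167 -0.008027236330101039 [ 0.07284512 -0.03863181  0.25031131] [-0.28215122  2.04469936  5.3976901 ] 24.432165026664734 0.24938057829069155
[(np.float64(-0.39), np.float64(-0.07)), (np.float64(-0.39), np.float64(-0.05)), (np.float64(-0.4), np.float64(-0.02)), (np.float64(-0.4), np.float64(0.0)), (np.float64(-0.4), np.float64(0.02)), (np.float64(-0.39), np.float64(0.05)), (np.float64(-0.39), np.float64(0.07)), (np.float64(-0.39), np.float64(0.1)), (np.float64(-0.38), np.float64(0.12)), (np.float64(-0.37), np.float64(0.14)), (np.float64(-0.36), np.float64(0.17)), (np.float64(-0.35), np.float64(0.19)), (np.float64(-0.34), np.float64(0.21)), (np.float64(-0.32), np.float64(0.23)), (np.float64(-0.31), np.float64(0.25)), (np.float64(-0.29), np.float64(0.27)), (np.float64(-0.28), np.float64(0.29)), (np.float64(-0.26), np.float64(0.3)), (np.float64(-0.24), np.float64(0.32)), (np.float64(-0.22), np.float64(0.33)), (np.float64(-0.2), np.float64(0.34)), (np.float64(-0.18), np.float64(0.36)), (np.float64(-0.15), np.float64(0.37)), (np.float64(-0.13), np.float64(0.38)), (np.float64(-0.11), np.float64(0.38)), (np.float64(-0.08), np.float64(0.39)), (np.float64(-0.06), np.float64(0.39)), (np.float64(-0.04), np.float64(0.4)), (np.float64(-0.01), np.float64(0.4)), (np.float64(0.01), np.float64(0.4)), (np.float64(0.04), np.float64(0.4)), (np.float64(0.06), np.float64(0.39)), (np.float64(0.09), np.float64(0.39)), (np.float64(0.11), np.float64(0.38)), (np.float64(0.13), np.float64(0.37)), (np.float64(0.16), np.float64(0.37))]
```

Request:
send_rows(commands="15 -0.39 0 -0.07 0;15 -0.39 0 -0.05 0;15 -0.4 0 -0.02 0;15 -0.4 0 0 0;15 -0.4 0 0.02 0;15 -0.39 0 0.05 0;15 -0.39 0 0.07 0;15 -0.39 0 0.1 0;15 -0.38 0 0.12 0;15 0 0 0 0")

```text
t: 20.05
tcp_pos: [0.5685, -0.1004, 0.2324]
tool_rot: [0.998, -0.057, -0.003, -0.001]
force: [-1.3, 5.7, 6.0]
finger_gap: 0.246
gripper_force: 25.2
```

```bash
cat > g.py <<'E'
from go import *
q,r,p,a=state();H=np.array([.0434,0,.1215]);d=p-H
print(q['t'],"ang",round(a,2),"p",p.round(4),"F",Rz.inv().apply(q['force']).round(1),"gap",round(q['finger_gap'],3),"guard",round(np.radians(102.3)-np.arctan2(d[2],-d[0]),3),"rad",round(np.hypot(d[0],d[2]),4))
E
python3 g.py
```

```text
20.05 ang -0.0 p [-0.0018 -0.0381  0.2434] F [-1.9  5.5  6. ] gap 0.246 guard 0.57 rad 0.1301
```

Ball is held and following. Continue.

Request:
send_rows(commands="15 -0.37 0 0.14 0;15 -0.36 0 0.17 0;15 -0.35 0 0.19 0;15 -0.34 0 0.21 0;15 -0.32 0 0.23 0;15 -0.31 0 0.25 0;15 -0.29 0 0.27 0;15 -0.28 0 0.29 0;15 -0.26 0 0.3 0;15 0 0 0 0")

```text
t: 20.88
tcp_pos: [0.5116, -0.0934, 0.1899]
tool_rot: [0.998, -0.057, -0.003, -0.002]
force: [1.1, 6.5, -0.1]
finger_gap: 0.249
gripper_force: 25.2
```

```bash
python3 g.py
```

```text
20.8833 ang -0.04 p [-0.0593 -0.0375  0.2009] F [ 0.3  6.5 -0.1] gap 0.249 guard 1.127 rad 0.1298
```

Request:
send_rows(commands="15 -0.24 0 0.32 0;15 -0.22 0 0.33 0;15 -0.2 0 0.34 0;15 -0.18 0 0.36 0;15 -0.15 0 0.37 0;15 -0.13 0 0.38 0;15 -0.11 0 0.38 0;15 -0.08 0 0.39 0;15 -0.06 0 0.39 0;15 0 0 0 0")

```text
t: 21.72
tcp_pos: [0.4846, -0.0901, 0.1247]
tool_rot: [0.998, -0.057, -0.003, -0.002]
force: [1.5, 7.8, -0.9]
finger_gap: 0.248
gripper_force: 25.0
```

```bash
python3 g.py
```

```text
21.7167 ang -0.04 p [-0.0864 -0.0373  0.1357] F [ 0.6  7.9 -0.9] gap 0.248 guard 1.677 rad 0.1306
```

Request:
send_rows(commands="15 -0.04 0 0.4 0;15 -0.01 0 0.4 0;15 0.01 0 0.4 0;15 0.04 0 0.4 0;15 0.06 0 0.39 0;15 0.09 0 0.39 0;15 0.11 0 0.38 0;15 0.06 0 0.19 0;15 0.06 0 0.19 0;15 0 0 0 0;15 0 0 0 0")

```text
t: 22.63
tcp_pos: [0.4925, -0.0911, 0.0628]
tool_rot: [0.998, -0.057, -0.003, -0.001]
force: [0.8, 7.8, -0.6]
finger_gap: 0.247
gripper_force: 24.9
```

```bash
python3 g.py
```

```text
22.6333 ang -0.0 p [-0.0785 -0.0374  0.0738] F [-0.1  7.8 -0.6] gap 0.247 guard 2.159 rad 0.1309
```

Request:
send_rows(commands="15 0.04 0 0.1 0;15 0.04 0 0.1 0;15 0 0 0 0;15 0 0 0 0")

```text
t: 22.97
tcp_pos: [0.4939, -0.0913, 0.0593]
tool_rot: [0.998, -0.057, -0.003, -0.001]
force: [0.1, 8.2, -0.7]
finger_gap: 0.241
gripper_force: 25.1
```

```bash
python3 g.py
```

```text
22.9667 ang -0.0 p [-0.077  -0.0374  0.0703] F [-0.8  8.2 -0.7] gap 0.241 guard 2.188 rad 0.1309
```

Request:
send_rows(commands="15 0.04 0 0.1 0;15 0.04 0 0.1 0;15 0 0 0 0;15 0 0 0 0")

```text
t: 23.3
tcp_pos: [0.4947, -0.0913, 0.0572]
tool_rot: [0.998, -0.056, -0.003, -0.001]
force: [-5.0, 7.6, 18.8]
finger_gap: 0.247
gripper_force: 26.8
```

```bash
python3 g.py
```

```text
23.3 ang 0.05 p [-0.0763 -0.0374  0.0682] F [-5.8  7.  18.8] gap 0.247 guard 2.204 rad 0.131
```

The stop is felt (19 N up), so the guard is shut. Release and retreat upward and forward.

Request:
send_rows(commands="15 0 0 -0.05 0;45 0 0 0 0;45 0 0 0 0;45 0 0 0 0;45 0 0 0 0;45 0 0 -0.4 0;45 0 0 -1 0;45 0 0 -1 0;45 0 0 -1 0;45 0 0 -1 0;45 0 0 -1 0;45 0 1 -1 0;45 0 1 -1 0;45 0 1 0 0;45 0 1 0 0;45 0 1 0 0;45 0 1 0 0;45 0 1 0 0;45 0 1 0 0;45 0 1 0 0")

```text
t: 24.97
tcp_pos: [0.4772, -0.2732, 0.2059]
tool_rot: [0.998, -0.057, -0.0, 0.0]
force: [0.2, 0.4, -0.6]
finger_gap: 0.53
gripper_force: 0.0
```

Request:
send_rows(commands="45 0 1 0 0;45 0 1 0 0;45 0 1 0 0;45 0 1 0 0;45 0 0 0 0")

```text
t: 25.38
tcp_pos: [0.4684, -0.3559, 0.2061]
tool_rot: [0.998, -0.058, 0.001, 0.002]
force: [0.2, -0.3, -0.5]
finger_gap: 0.53
gripper_force: 0.0
```

```bash
python3 look.py t3; python3 - <<'E'
import cv2,numpy as np
from loc import *
s3=load("t3.npz");a=s3["pixels"][165:275,280:413,::-1]
cv2.imwrite("pics/t3w.png",cv2.resize(a,None,fx=5,fy=5,interpolation=cv2.INTER_CUBIC))
m=s3["pixels"].astype(int);m=((m[...,0]>130)&(m[...,1]<70)&(m[...,2]<70));y,x=np.nonzero(m[180:280,330:400]);x=x+330;y=y+180
print(x.mean(),y.mean(),len(x),F(plane(s3,x.mean(),y.mean(),.068)), "expect",F([0,0,0])*0+[.0434-.118,-.038,.068])
E
```

```text
25.3833 [-0.07235827 -0.30326633  0.21708191]
[[218 224 227 227 182 162 163 164 161 160]
 [226 227 227 227 178 159 163 163 161 160]
 [219 228 228 227 167 156 164 162 160 159]
 [220 227 228 227 184 162 162 163 160 158]
 [224 227 227 219 178 162 162 160 158 157]
 [221 227 227 210 172 160 160 158 157 156]
 [222 227 227 199 163 159 161 158 156 156]
 [226 227 227 174 156 160 160 157 156 156]
 [227 227 227 180 158 160 160 157 156 157]
 [227 227 227 178 157 160 159 156 156 156]
 [227 227 227 181 157 158 159 156 155 155]
 [227 227 226 181 156 157 157 156 155 155]]
[[209 212 217 216 145  95  93  94  91  90]
 [223 219 217 219 144  93  92  92  91  91]
 [212 218 218 219 137  89  93  92  90  89]
 [213 218 217 218 141  92  92  92  89  89]
 [216 217 216 192 124  92  92  90  88  88]
 [210 217 217 182 117  90  90  89  88  87]
 [208 217 216 173 110  87  87  87  87  88]
 [216 218 217 145  94  91  91  88  87  87]
 [217 216 217 143  92  91  92  89  88  88]
 [218 218 220 144  91  91  90  88  87  87]
 [218 218 220 142  90  90  90  87  87  87]
 [218 218 219 141  88  88  88  88  87  87]]
354.1578947368421 256.36842105263156 57 [-0.07361928 -0.03560306  0.068     ] expect [-0.0746 -0.038   0.068 ]
```

View pics/t3w.png

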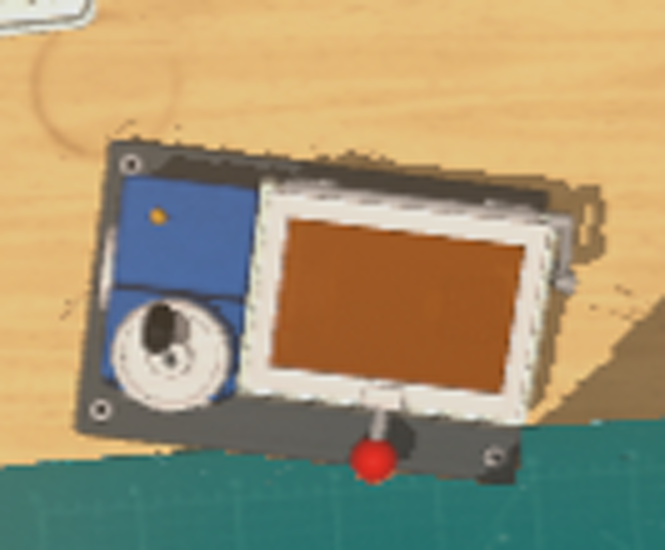

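The guard lies fully shut on the enclosure, with the ball at crop (374,460). The crank is where I left it, and the arm is clear.

```bash
python3 -c "
from station import sign_off
print(sign_off())"
```

```text
the job is handed in; nothing more can be done
None
```

I wound the drum until the red line stood at the pointer, then eased the guard down to its stop without letting it snap, and handed the job in. The drum setting was read from the camera, to an estimated ±0.02 rad, and the hand-in returned no verdict.

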